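# Lid on the steaming pot and wind the timer

### The job

The dumplings are in the pot on the hob: put the pot's lid on so it sits properly in the rim all round, setting it down rather than dropping it, and let go of it. Then start the wind-up timer for 15 minutes the way such timers need: twist the red dial clockwise past the 20-minute mark, the last one on its scale, and then bring it back down to 15. Leave the pot and everything else on the worktop where it stands.

Things in the scene. Friction and masses are not known exactly. Their poses are not given: they have to be found in the camera images.
- lid: Round steel lid, 192 mm across, 68 mm high, 0.3 to 0.45 kg, lying right way up on the worktop, black knob on top. Origin: centre of its underside, z up. From below: a tapering plug (150 mm across, 166 at 10 mm up) that enters the pot's mouth; a flange 192 mm across, its underside 10 mm up, that rests on the pot's rim; a low dome to 33 mm; the knob to 68 mm. Its yaw does not matter.
- lid_knob (a point): Point on the lid's axis at the middle of its black upright knob, 53 mm above the lid's origin. The knob is a plain grip 32 mm in diameter; its top is 15 mm above this point, the lid's dome 20 mm below it.
- pot: Round steel pot, 182 mm across, 100 mm high, mouth 173 mm inside, loose, 2.2 kg, on the hob; green dumplings inside end 18 mm below the rim. Two black loop handles at its own +y and -y, below the rim, reach 123 mm from the axis. Origin: centre of its underside, z up. Seated, the lid's origin is on the pot's axis, 90 mm above the pot's origin.
- pot_rim (a point): Centre of the pot's mouth at the height of the rim, 100 mm above the pot's origin.
- hob: Portable induction hob under the pot: a grey slab with a black glass top, 340 x 280 x 55 mm, fixed. Origin at the centre of its underside; its control strip is at its own -x side. Nothing on it needs operating.
- timer: White round wind-up timer, 116 mm across, housing 30 mm high, held fast by its magnetic foot. Origin: centre of its underside, z up. Black marks on the housing round the dial: one a minute, a longer one every 5. The 0 mark, with a red dot, lies at the housing's own +x; the scale runs clockwise from above, 13.5 degrees (0.2356 rad) a minute, to the last mark, 20, at 270 degrees.
- timer_dial (a joint): Angle of the timer's red dial, rad, clockwise from above positive: 0 at the 0 mark, 3.534 at the 15 mark, 4.712 at the 20 mark, a stop at 5.0. It starts between 8 and 13 minutes (1.88 to 3.06). It turns both ways about the vertical axis through the timer's origin against a friction of 0.07 N m and stays where it is left.
- dial_grip (a point): Point on the dial's axis, 56 mm above the worktop, inside the red grip bar that twists the dial: 64 mm long, 16 mm wide, from 36 to 66 mm above the worktop, on a round red skirt 72 mm across whose top is at 36 mm. The point turns with the dial: its x axis lies along the bar, towards the end with the white pointer line; z up.
- tray_full: Bystander: steel tray 170 x 220 x 35 mm with green dumplings. Origin at the centre of its underside.
- tray_empty: Bystander: empty steel tray 130 x 200 x 35 mm. Origin at the centre of its underside.
- mixing_bowl: Bystander: steel bowl, 180 mm across, 80 mm high. Origin at the centre of its underside.
- small_bowl: Bystander: blue bowl, 100 mm across, 42 mm high. Origin at the centre of its underside.
- tea_tin: Bystander: green round tin with a steel cap, 67 mm across, 92 mm high. Origin at the centre of its underside.
- soy_bottle: Bystander: amber bottle with a red cap, 56 mm across, 150 mm high. Origin at the centre of its underside.
- rice_paddle: Bystander: flat wooden rice paddle, 175 mm long, 8 mm thick, lying flat on the cutting board. Origin on its underside near the middle.
- cutting_board: Bystander: teal cutting board 220 x 130 x 10 mm. Origin at the centre of its underside.
Not all that is in view belongs to the job. What is shaped like the lid but purple is not meant.

How it is judged:
By the outcome, as a careful person would: the job done as asked, in the order asked, and still so for the second after the job is handed in, with the robot touching nothing.
It also fails if it takes over 69 s, if anything falls off the work surface, if the arm or the gripper's body presses on something with over 40 N, if the wrist force passes 120 N, or if a joint passes its speed limit or range.

### The arm

A 6-joint arm with a two-finger parallel gripper is mounted at the origin on the work surface. World frame = base frame: x ahead of the robot, y to its left, z up, the work surface at z = 0. Lengths are in m, angles in rad, forces in N, time in s.
With the tool pointing down it reaches from about 0.3 to 0.75 m from the base axis. Payload 8.5 kg.
Tool frame: the origin (TCP) lies between the finger pads; the fingertips stand 11 mm ahead of it and the grasp point (between the pads) lies 8 mm behind it; z points along the fingers, x is the direction in which the jaws open and shut, and the axes are right-handed (so a half turn about z gives the same grasp; the last joint's range is limited). The gripper opens to 85 mm and grips with 20 to 120 N. Pads are 22 mm wide; open, the fingers measure 114 mm over their backs; the gripper's body (76 mm by 85 mm) begins 54 mm behind the grasp point. The pads swing forward as they close: fully open they stand 13 mm farther back than shut.
Start: joints at [-1.405, 0.381, 1.297, -0, 1.464, -0.215], TCP at [0.204, -0.511, 0.242] pointing down, gripper open.
Joint ranges: [-3.11, 3.11], [-0.89, 2.33], [0.22, 2.48], [-1.42, 4.56], [0.17, 2.85], [-2.88, 2.88]. Speed limits (rad/s): [2.39, 2.39, 3.14, 3.14, 3.14, 3.14].

### API

Orientations are given as a rotation vector (axis times angle).
In Python, from cell import arm gives the robot as it stands.
- The arm moves only by the tool move_arm, never from a script. Its argument "motion" is a list of rows, each an object with "travel": the shift along the tool's x, y, z in cm, a list of three; "angular": the turn, a rotation vector about the tool's x, y, z in rad, a list of three; "grip": the gripper command: -1 is fully open, 1 is shut, values between are in proportion. In form: [{"travel": [dx, dy, dz], "angular": [rx, ry, rz], "grip": grip}, ...]. A call has 1 to 12 rows; each row is the pose to reach, as a shift and turn from the pose commanded when the call began, along the tool's axes at that moment; what a row does not reach only later rows make up. A row lasts 1/12 s, in which the tool goes at most 41.7 mm and 7.16 degrees, less where a joint would pass 70% of its speed; a pose out of reach is approached as far as the arm can. A call with a gripper value outside its range is refused whole. The fingers move at their own pace and stop on an object; the grip force is fixed at half the most. Time passes only in rows, so rows that repeat a pose let the fingers close. It gives the time, the measured TCP pose, the force and the opening at its end, in the units of the state.
- arm.sense(): the state, without advancing time (a new reading comes with each control period).
- arm.capture(name): name is "scene" or "top" or "wrist"; returns the picture (384x512x3 uint8, blue, green, red); there is no depth.
- arm.get_calibration(name): a dict with "K" (3x3 intrinsics, pixels), "pose" (4x4, takes a point from camera to world coordinates); the wrist camera has in their place "mount" (4x4, takes a point from camera to tool coordinates, whose origin is the TCP and whose axes are the tool frame's). Camera axes: x right, y up, looking along -z (the intrinsics and any distortion apply to the point x, -y, -z); pixel columns grow to the right and rows downward; lengths in m; the calibration is good to about 2 mm. A picture is of the moment at which its call begins: read the wrist's pose just before it. get_calibration takes no time and is no camera call.
- arm.hand_in(): hands the job in, once; it reports no verdict.
Trained networks look in the newest picture that a camera, given by its name, has taken for a name from the list of things; names that differ only in an ending like _2 or _b are one class to them, and where a whole thing is asked for, a point or a joint stands for the part that bears it (a point fixed in the world has none). Each returns a list of dicts, best first, with "score" (0 to 1); they miss things now and then, are a little off and sometimes report something else, mostly with a low value. They report only what shows in the picture. A call takes as long as a camera call. They do not tell look-alikes from the thing itself.
- arm.regions_of(target, camera): "mask" (384x512 bool, what is visible of it).
- arm.spot_point(target, camera): "centre" ([x, y, z] in m, in world coordinates, good to about 4 mm: a listed point, or the origin of a listed thing).
The state is a dict: "clock": time; "q": joint angles; "qvel": joint speeds; "joint_efforts": joint torques, N m; "ee_pos": TCP position; "tcp_rot": TCP orientation; "ft_force": force on the tool from outside, world axes, zero at the start; "wrist_torque": the same for the moment, N m; "opening": finger opening in m.
Only numpy, scipy, OpenCV 4.12 (cv2) and the standard library are available. Lean on these libraries where they do the work, as an engineer would, in place of code of your own. Each camera call takes 0.05 s, during which the arm holds its last target.

## Working session

There is one attempt and no reset: what is moved stays moved. The work goes in short steps, Python scripts to look and compute and a tool call to move; the robot and the scene stay as the last step left them, time stands still between calls to the robot, and variables do not carry over. Pictures are saved under pics/ and viewed, and the job is handed in when it is done.

Besides the shell and the picture viewer there is one more tool, called as name(argument=value, ...), one argument or row to a line, values as JSON. move_arm: Moves the arm, as the interface text tells. Its arguments: {"type":"object","properties":{"motion":{"type":"array"}},"required":["motion"]}

```bash
ls; mkdir -p pics; cat > h.py <<'E'
import numpy as np,cv2
from cell import arm
from scipy.spatial.transform import Rotation as R
def save(im,n,s=1):
    cv2.imwrite('pics/'+n,cv2.resize(im,None,fx=s,fy=s))
def campose(n):
    c=arm.get_calibration(n)
    if 'pose' in c: return c['K'],np.array(c['pose'])
    s=arm.sense();T=np.eye(4);T[:3,:3]=R.from_rotvec(s['tcp_rot']).as_matrix();T[:3,3]=s['ee_pos']
    return np.array(c['K']),T@np.array(c['mount'])
def proj(n,P,kp=None):
    K,T=kp or campose(n);p=np.linalg.inv(T)@np.r_[P,1];v=np.array([p[0],-p[1],-p[2]]);v=K@v;return v[:2]/v[2]
def unproj(n,uv,z,kp=None):
    K,T=kp or campose(n);d=np.linalg.inv(K)@np.array([uv[0],uv[1],1]);d=T[:3,:3]@np.array([d[0],-d[1],-d[2]]);o=T[:3,3]
    return o+d*(z-o[2])/d[2]
E
python3 - <<'E'
from h import *
for n in ['scene','top']:
    im=arm.capture(n);save(im,n+'0.png',1.5)
    for t in ['lid','lid_knob','pot','pot_rim','timer','dial_grip','hob']:
        for r in arm.spot_point(t,n): print(n,t,np.round(r['centre'],3),round(r['score'],2),np.round(proj(n,r['centre'])))
print(arm.sense()); print({k:v for k,v in arm.get_calibration('top').items()})
print(arm.get_calibration('wrist'))
E
```

```text
pics
scene lid [ 0.232 -0.293 -0.003] 0.8 [161. 195.]
scene lid [ 0.513 -0.079  0.   ] 0.76 [230. 224.]
scene lid [0.188 0.308 0.   ] 0.66 [294. 168.]
scene lid_knob [ 0.512 -0.074  0.055] 0.7 [231. 211.]
scene lid_knob [0.188 0.302 0.053] 0.63 [293. 157.]
scene lid_knob [ 0.233 -0.293  0.055] 0.62 [160. 183.]
scene pot [0.552 0.277 0.059] 0.76 [324. 200.]
scene pot_rim [0.555 0.277 0.158] 0.82 [327. 178.]
scene timer [ 0.487 -0.317 -0.001] 0.57 [165. 232.]
scene hob [ 0.502  0.271 -0.003] 0.95 [316. 207.]
top lid [ 0.232 -0.298 -0.004] 0.68 [335. 267.]
top lid [ 0.507 -0.079 -0.002] 0.62 [280. 196.]
top lid_knob [ 0.512 -0.08   0.055] 0.84 [281. 193.]
top lid_knob [ 0.233 -0.293  0.051] 0.76 [337. 268.]
top lid_knob [0.187 0.307 0.048] 0.55 [177. 278.]
top pot [0.548 0.279 0.058] 0.87 [187. 182.]
top pot_rim [0.556 0.283 0.156] 0.62 [182. 177.]
top timer [ 0.494 -0.318  0.003] 0.87 [341. 200.]
top dial_grip [ 0.488 -0.32   0.054] 0.51 [344. 201.]
top hob [ 0.5    0.269 -0.005] 0.89 [192. 196.]
{'clock': 0.8, 'q': array([-1.40528817e+00,  3.80589009e-01,  1.29739893e+00, -1.26382047e
[... 796 characters left out ...]
2],
       [-0.99983296,  0.01575608, -0.0092628 , -0.0026092 ],
       [-0.00763384,  0.10047471,  0.99491033,  1.80805187],
       [ 0.        ,  0.        ,  0.        ,  1.        ]])}
{'K': array([[302.11435489,   0.        , 255.27201735],
       [  0.        , 302.11435489, 194.88225443],
       [  0.        ,   0.        ,   1.        ]]), 'mount': array([[ 9.99999322e-01,  8.11125160e-04,  8.35042800e-04,
         1.08689829e-04],
       [ 1.03971020e-03, -9.44950105e-01, -3.27212802e-01,
        -8.43649022e-02],
       [ 5.23663245e-04,  3.27213448e-01, -9.44950308e-01,
        -1.32851981e-01],
       [ 0.00000000e+00,  0.00000000e+00,  0.00000000e+00,
         1.00000000e+00]])}
```

View pics/scene0.png

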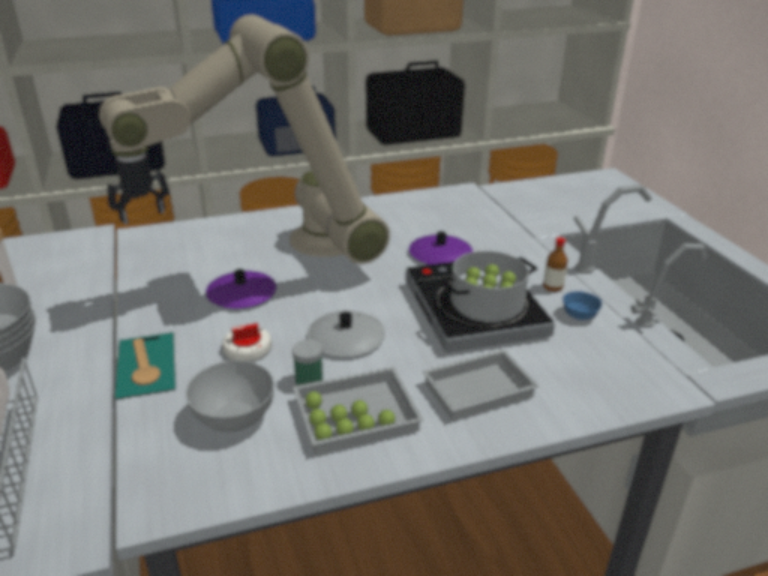

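View pics/top0.png

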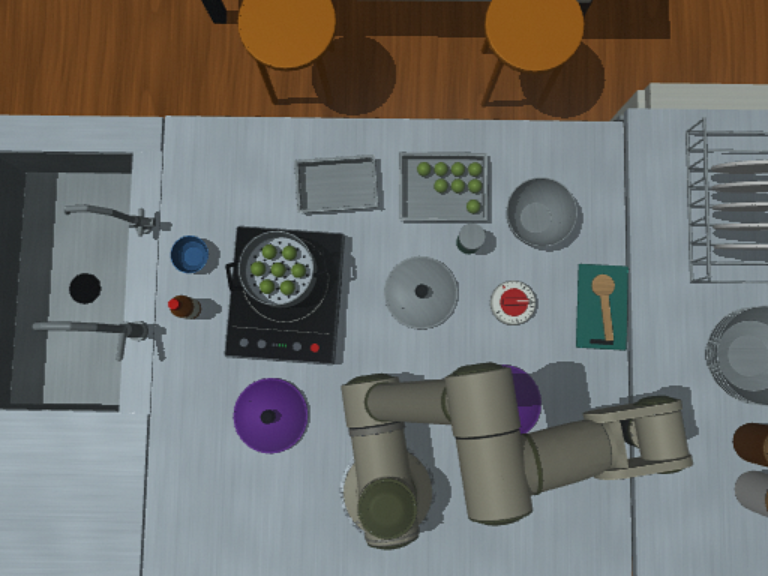

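The scene has three lid-shaped things. In native top-camera pixels, the purple ones are at (178,278) and (335,267), half hidden by the arm, and the steel one is at (281,194). Only the steel one fits "steel, not purple", so I'll confirm it in a crop. The timer is at about (343,201) and the pot at about (184,180).

```bash
cat >> h.py <<'E'
def rel(pos,yaw):
    """travel(cm), angular for target TCP pos, tool down with tool x at yaw"""
    s=arm.sense();M=R.from_rotvec(s['tcp_rot']).as_matrix()
    c,sn=np.cos(yaw),np.sin(yaw);G=np.array([[c,sn,0],[sn,-c,0],[0,0,-1.]])
    t=M.T@(np.array(pos)-s['ee_pos'])*100
    a=R.from_matrix(M.T@G).as_rotvec()
    return np.round(t,2),np.round(a,3)
def st():
    s=arm.sense();print('t',round(s['clock'],2),'pos',np.round(s['ee_pos'],4),'q',np.round(s['q'],2),'F',np.round(s['ft_force'],1),'T',np.round(s['wrist_torque'],2),'open',round(s['opening'],4))
E
python3 - <<'E'
from h import *
im=arm.capture('top');save(im[120:290,150:400],'topcrop.png',3)
print(rel([0.50,-0.16,0.35],0))
E
```

```text
(array([-21.56, -40.47, -10.77]), array([-0.  ,  0.  , -1.19]))
```

View pics/topcrop.png

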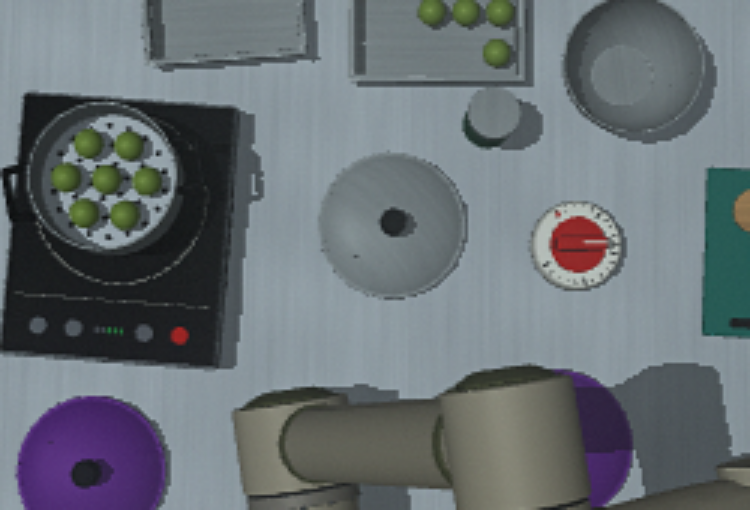

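The crop confirms the steel lid at crop (393,222), which is native (281,194). The timer's pointer faces right (world −y), and the red 0 dot is at the upper left of the dial. Next I move above the lid to look with the wrist camera.

move_arm(
  motion=[
    {"travel": [0,0,-7],"angular": [0,0,0],"grip": -1},
    {"travel": [-21.5,-40.5,-10.8],"angular": [0,0,-1.19],"grip": -1},
    {"travel": [-21.5,-40.5,-10.8],"angular": [0,0,-1.19],"grip": -1},
    {"travel": [-21.5,-40.5,-10.8],"angular": [0,0,-1.19],"grip": -1},
    {"travel": [-21.5,-40.5,-10.8],"angular": [0,0,-1.19],"grip": -1},
    {"travel": [-21.5,-40.5,-10.8],"angular": [0,0,-1.19],"grip": -1},
    {"travel": [-21.5,-40.5,-10.8],"angular": [0,0,-1.19],"grip": -1},
    {"travel": [-21.5,-40.5,-10.8],"angular": [0,0,-1.19],"grip": -1},
    {"travel": [-21.5,-40.5,-10.8],"angular": [0,0,-1.19],"grip": -1},
    {"travel": [-21.5,-40.5,-10.8],"angular": [0,0,-1.19],"grip": -1},
    {"travel": [-21.5,-40.5,-10.8],"angular": [0,0,-1.19],"grip": -1},
    {"travel": [-21.5,-40.5,-10.8],"angular": [0,0,-1.19],"grip": -1},
  ],
)

```text
clock: 1.85
ee_pos: [0.4982, -0.1623, 0.3501]
tcp_rot: [3.141, 0.006, 0.001]
ft_force: [0.1, -0.9, 0.0]
opening: 0.0855
```

```bash
python3 - <<'E'
from h import *
st(); print(rel([0.50,-0.16,0.35],0))
E
```

```text
t 1.85 pos [ 0.4982 -0.1623  0.3501] q [-0.54  0.28  1.14  0.    1.72 -0.54] F [ 0.1 -0.9  0. ] T [-0.04  0.04  0.01] open 0.0855
(array([ 0.18, -0.23,  0.01]), array([ 0.   , -0.   ,  0.004]))
```

```bash
python3 - <<'E'
from h import *
arm.capture('top')
kp=campose('wrist'); st(); im=arm.capture('wrist');save(im,'w1.png',1.5)
np.savez('w1.npz',im=im,K=kp[0],T=kp[1])
for t in ['lid','lid_knob','timer','dial_grip']:
    for r in arm.spot_point(t,'wrist'): print(t,np.round(r['centre'],4),round(r['score'],2),np.round(proj('wrist',r['centre'],kp)))
E
```

```text
t 1.9 pos [ 0.5016 -0.1573  0.351 ] q [-0.53  0.28  1.14  0.    1.72 -0.54] F [-1.3  4.8 -2.2] T [ 0.2   0.02 -0.01] open 0.0854
lid [ 0.5136 -0.0784  0.001 ] 0.86 [263.  95.]
lid [ 0.2305 -0.2964  0.003 ] 0.55 [ 99. 226.]
lid_knob [ 0.5108 -0.0801  0.0536] 0.65 [262.  96.]
lid_knob [ 0.2343 -0.2914  0.0543] 0.59 [ 85. 236.]
timer [ 0.4852 -0.3177 -0.0034] 0.86 [245. 235.]
timer [ 7.156e-01 -3.804e-01 -7.000e-04] 0.44 [370. 267.]
dial_grip [ 0.4846 -0.3195  0.057 ] 0.87 [244. 254.]
dial_grip [ 0.5121 -0.0766 -0.0022] 0.48 [262.  93.]
```

View pics/w1.png

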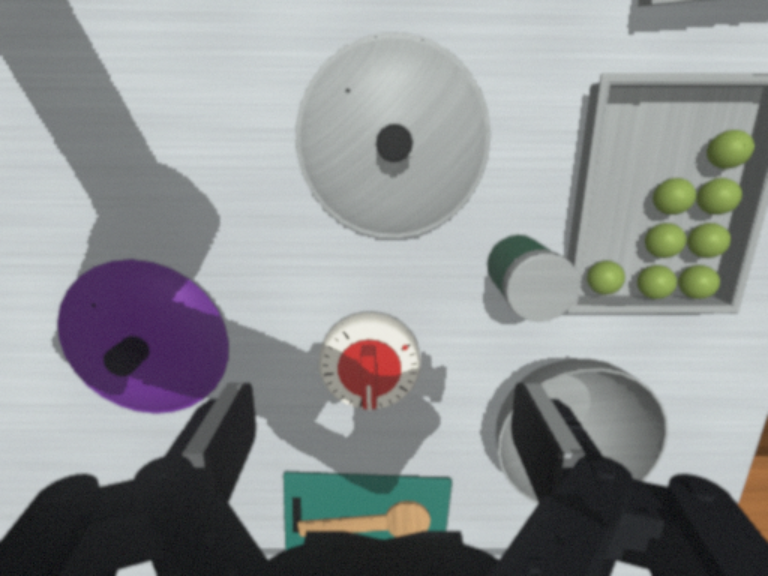

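The wrist picture shows the steel lid with its knob at about (262,95) native, the timer at (245,240) and the tin at (357,188). The fingers are at the bottom. I fit the lid circle, then go and look at the pot.

```bash
cat >> h.py <<'E'
from scipy.optimize import least_squares
def fitcirc(mask,kp,r,z,x0,fitz=False,fitr=False,keep=None):
    cs,_=cv2.findContours(mask.astype(np.uint8),cv2.RETR_EXTERNAL,cv2.CHAIN_APPROX_NONE)
    c=max(cs,key=cv2.contourArea)[:,0,:].astype(float)
    if keep is not None: c=c[keep(c)]
    def res(p):
        P=np.array([unproj('',uv,z,kp) for uv in c])
        return np.hypot(P[:,0]-p[0],P[:,1]-p[1])-(p[2] if fitr else r)
    s=least_squares(res,[*x0,r] if fitr else x0,loss='soft_l1',f_scale=0.001)
    return s.x,np.std(s.fun),c
E
python3 - <<'E'
from h import *
kp=campose('wrist');im=arm.capture('wrist')
np.savez('w1.npz',im=im,K=kp[0],T=kp[1]);st()
for r in arm.regions_of('lid','wrist')[:3]:
    m=r['mask'];ys,xs=np.where(m);print(r['score'],xs.mean(),ys.mean(),m.sum())
    if abs(xs.mean()-262)<15 and abs(ys.mean()-95)<20:
        for fr in (0,1): print(fitcirc(m,kp,.096,.012,[.512,-.079],fitr=fr)[:2])
        np.save('lidmask.npy',m)
g=im[70:120,235:290].max(2);m=np.zeros(im.shape[:2]);m[70:120,235:290]=g<75
n,l,s,c=cv2.connectedComponentsWithStats(m.astype(np.uint8));print(s[1:],c[1:])
for r in arm.regions_of('timer','wrist')[:2]:
    m=r['mask'];ys,xs=np.where(m);print('timer',r['score'],xs.mean(),ys.mean(),m.sum())
    print(fitcirc(m,kp,.058,.03,[.486,-.318],fitr=1)[:2])
save(im[60:130,220:300],'knob.png',8)
print(rel([0.545,0.20,0.43],0))
E
```

```text
t 2.2 pos [ 0.4967 -0.1652  0.3494] q [-0.55  0.28  1.14 -0.    1.72 -0.55] F [ 0.2 -0.6 -0.3] T [-0.01 -0.08 -0.01] open 0.0856
0.74 265.6016475844736 83.30319743088523 14324
(array([ 0.5116388 , -0.07754221]), np.float64(0.000633805280514254))
(array([ 0.51163551, -0.07750997,  0.09522184]), np.float64(0.0006332537725445676))
[[256  77  22  25 441]] [[266.47619048  88.79818594]]
timer 0.8 250.54924554183813 235.18930041152262 3645
(array([ 0.488498  , -0.31013477,  0.05898808]), np.float64(0.0015506462444866774))
(array([  4.75, -36.54,  -8.05]), array([-0.   ,  0.   , -0.002]))
```

View pics/knob.png

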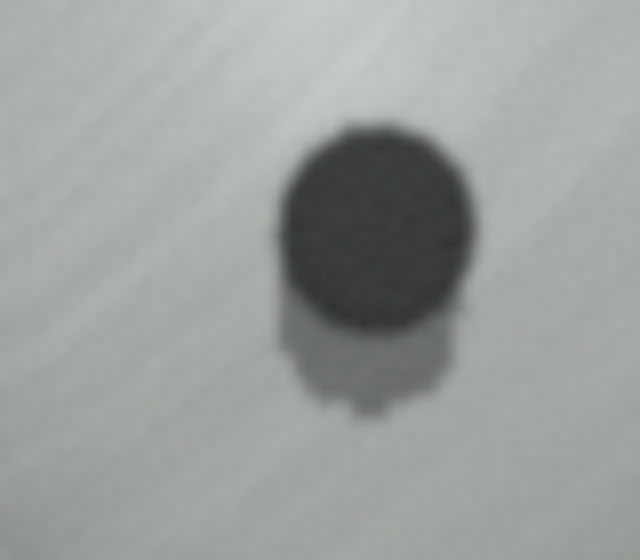

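```bash
python3 - <<'E'
from h import *
d=np.load('w1.npz');kp=(d['K'],d['T'])
print(unproj('',(267.0,88.2),.068,kp)); st()
E
```

```text
[ 0.51175509 -0.07791346  0.068     ]
t 2.3 pos [ 0.4967 -0.1653  0.3495] q [-0.55  0.28  1.14 -0.    1.72 -0.55] F [-1.2 -0.3  0.1] T [ 0.03 -0.06 -0.04] open 0.0854
```

move_arm(
  motion=[
    {"travel": [1,-3,-1],"angular": [0,0,0],"grip": -1},
    {"travel": [4.8,-36.5,-8],"angular": [0,0,0],"grip": -1},
    {"travel": [4.8,-36.5,-8],"angular": [0,0,0],"grip": -1},
    {"travel": [4.8,-36.5,-8],"angular": [0,0,0],"grip": -1},
    {"travel": [4.8,-36.5,-8],"angular": [0,0,0],"grip": -1},
    {"travel": [4.8,-36.5,-8],"angular": [0,0,0],"grip": -1},
    {"travel": [4.8,-36.5,-8],"angular": [0,0,0],"grip": -1},
    {"travel": [4.8,-36.5,-8],"angular": [0,0,0],"grip": -1},
    {"travel": [4.8,-36.5,-8],"angular": [0,0,0],"grip": -1},
    {"travel": [4.8,-36.5,-8],"angular": [0,0,0],"grip": -1},
    {"travel": [4.8,-36.5,-8],"angular": [0,0,0],"grip": -1},
    {"travel": [4.8,-36.5,-8],"angular": [0,0,0],"grip": -1},
  ],
)

```text
clock: 3.3
ee_pos: [0.5455, 0.2001, 0.4292]
tcp_rot: [3.141, -0.0, -0.001]
ft_force: [-0.4, -0.1, -0.2]
opening: 0.0852
```

move_arm(
  motion=[
    {"travel": [0,0,0],"angular": [0,0,0],"grip": -1},
    {"travel": [0,0,0],"angular": [0,0,0],"grip": -1},
    {"travel": [0,0,0],"angular": [0,0,0],"grip": -1},
    {"travel": [0,0,0],"angular": [0,0,0],"grip": -1},
  ],
)

```text
clock: 3.63
ee_pos: [0.5454, 0.1998, 0.4297]
tcp_rot: [3.142, -0.002, 0.0]
ft_force: [-0.3, 0.2, -0.3]
opening: 0.0853
```

```bash
python3 - <<'E'
from h import *
kp=campose('wrist'); st(); im=arm.capture('wrist');save(im,'w2.png',1.5)
np.savez('w2.npz',im=im,K=kp[0],T=kp[1])
for t in ['pot','pot_rim']:
    for r in arm.spot_point(t,'wrist'): print(t,np.round(r['centre'],4),round(r['score'],2),np.round(proj('wrist',r['centre'],kp)))
r=arm.regions_of('pot','wrist')
if r: np.save('potmask.npy',r[0]['mask']); v=im.copy(); v[r[0]['mask']]//=2; save(v,'w2m.png',1.5)
E
```

```text
t 3.63 pos [0.5454 0.1998 0.4297] q [ 0.15  0.39  0.75 -0.    1.99  0.15] F [-0.3  0.2 -0.3] T [ 0.01 -0.02  0.01] open 0.0853
pot [0.5532 0.2736 0.0537] 0.88 [260.  97.]
pot [ 0.713  -0.3789 -0.0042] 0.46 [323. 372.]
pot_rim [0.5525 0.2782 0.1534] 0.58 [261.  95.]
```

View pics/w2.png

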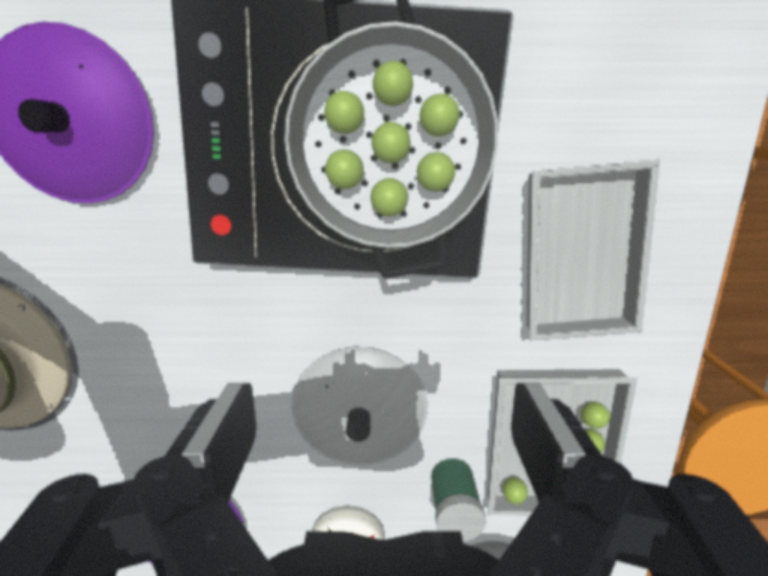

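```bash
cat >> h.py <<'E'
def rectify(im,kp,cx,cy,z,half=.12,res=.0005):
    n=int(2*half/res);W=np.array([[cx-half,cy-half],[cx+half,cy-half],[cx+half,cy+half],[cx-half,cy+half]])
    src=np.float32([proj('',[*w,z],kp) for w in W])
    # output: column = +x , row = +y
    dst=np.float32([[0,0],[n,0],[n,n],[0,n]])
    return cv2.warpPerspective(im,cv2.getPerspectiveTransform(src,dst),(n,n),flags=cv2.INTER_CUBIC)
E
python3 - <<'E'
from h import *
d=np.load('w2.npz');kp=(d['K'],d['T']);im=d['im']
c=np.array([.553,.277])
o=rectify(im,kp,*c,.155);save(o,'rectpot.png',1.2)
m=np.load('potmask.npy')
print(fitcirc(m,kp,.091,.155,list(c),fitr=1,keep=lambda q:q[:,1]>5)[:2])
# polar profiles
g=cv2.cvtColor(o,cv2.COLOR_BGR2GRAY).astype(float);g=cv2.GaussianBlur(g,(0,0),1.5)
def grad(cen):
    th=np.arange(0,2*np.pi,np.pi/90);rr=np.arange(.080,.100,.0005)
    X=(cen[0]-c[0]+.12+rr[None]*np.cos(th)[:,None])/.0005;Y=(cen[1]-c[1]+.12+rr[None]*np.sin(th)[:,None])/.0005
    return th,rr,cv2.remap(g.astype(np.float32),X.astype(np.float32),Y.astype(np.float32),cv2.INTER_LINEAR)
cen=c.copy()
for it in range(5):
    th,rr,p=grad(cen);k=p[:,:].argmax(1)  # bright rim
    r=rr[k]; ok=(k>3)&(k<len(rr)-3)
    A=np.c_[np.cos(th),np.sin(th),np.ones_like(th)][ok];s,*_=np.linalg.lstsq(A,r[ok],rcond=None)
    e=np.abs(A@s-r[ok]);i=e<2*np.median(e)+.0005
    s,*_=np.linalg.lstsq(A[i],r[ok][i],rcond=None);cen=cen+s[:2];print(cen,s[2],ok.sum(),i.sum(),e[i].std())
E
```

```text
(array([0.55264177, 0.27810081, 0.09073017]), np.float64(0.009179530312582552))
[0.55224706 0.27873354] 0.08903738474608235 160 151 0.0004931535628255914
[0.55225833 0.2787542 ] 0.08907788058833684 163 151 0.0005096057077804888
[0.55225943 0.27874397] 0.08906976195330375 163 151 0.0004997759187107091
[0.55226367 0.27875001] 0.0890735033113632 163 151 0.0005013088815907722
[0.55226263 0.27875281] 0.08907597801914859 163 151 0.0004992383562539026
```

View pics/rectpot.png

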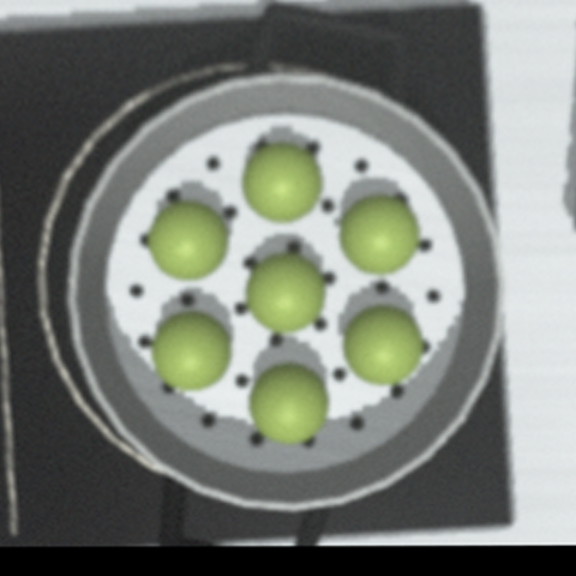

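The rim fit gives the pot axis at (0.5523, 0.2788), with a mid-rim radius of 89.1 mm against 88.75 nominal. The lid axis is at (0.5117, −0.0777). Both were viewed with the same geometry. Going back for the lid.

move_arm(
  motion=[
    {"travel": [-3.4,27.8,29],"angular": [0,0,0],"grip": -1},
    {"travel": [-3.4,27.8,29],"angular": [0,0,0],"grip": -1},
    {"travel": [-3.4,27.8,29],"angular": [0,0,0],"grip": -1},
    {"travel": [-3.4,27.8,29],"angular": [0,0,0],"grip": -1},
    {"travel": [-3.4,27.8,29],"angular": [0,0,0],"grip": -1},
    {"travel": [-3.4,27.8,29],"angular": [0,0,0],"grip": -1},
    {"travel": [-3.4,27.8,29],"angular": [0,0,0],"grip": -1},
    {"travel": [-3.4,27.8,29],"angular": [0,0,0],"grip": -1},
    {"travel": [-3.4,27.8,29],"angular": [0,0,0],"grip": -1},
    {"travel": [-3.4,27.8,29],"angular": [0,0,0],"grip": -1},
    {"travel": [-3.4,27.8,29],"angular": [0,0,0],"grip": -1},
    {"travel": [-3.4,27.8,29],"angular": [0,0,0],"grip": -1},
  ],
)

```text
clock: 4.83
ee_pos: [0.511, -0.0778, 0.1391]
tcp_rot: [-3.141, 0.003, 0.003]
ft_force: [-0.6, -0.7, 0.5]
opening: 0.0852
```

move_arm(
  motion=[
    {"travel": [0,0,0],"angular": [0,0,0],"grip": -1},
    {"travel": [0,0,0],"angular": [0,0,0],"grip": -1},
    {"travel": [0,0,0],"angular": [0,0,0],"grip": -1},
  ],
)

```text
clock: 5.08
ee_pos: [0.5118, -0.0764, 0.1407]
tcp_rot: [3.141, 0.002, 0.003]
ft_force: [-0.5, 0.0, -0.0]
opening: 0.0854
```

```bash
python3 - <<'E'
from h import *
st(); print(rel([0.5117,-.0777,.05],0))
kp=campose('wrist');im=arm.capture('wrist');save(im,'w3.png',1.5);np.savez('w3.npz',im=im,K=kp[0],T=kp[1])
E
```

```text
t 5.08 pos [ 0.5118 -0.0764  0.1407] q [-0.38  0.42  1.55  0.    1.17 -0.38] F [-0.5  0.  -0. ] T [ 0.01  0.02 -0.03] open 0.0854
(array([-0.03,  0.12,  9.07]), array([ 0.001, -0.002,  0.002]))
```

View pics/w3.png

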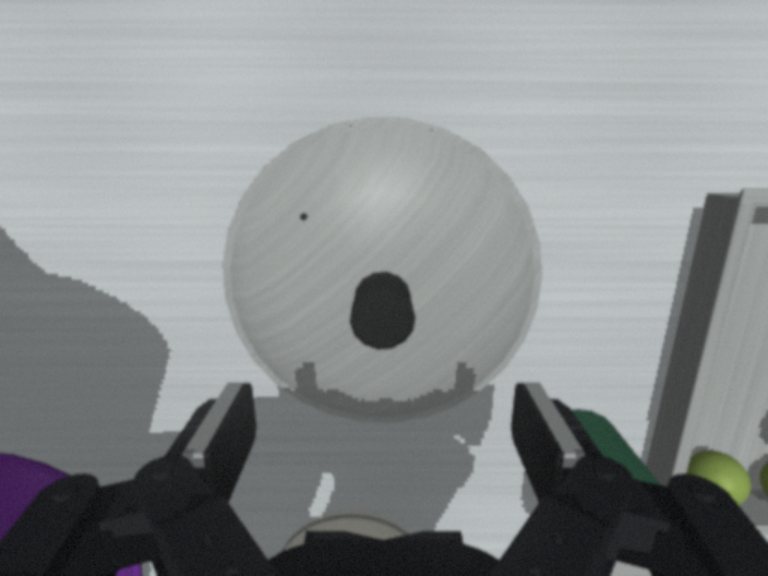

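The knob is centred between the open fingers, and the tin stays clear of the right finger. Descending and closing.

move_arm(
  motion=[
    {"travel": [0,0.1,3],"angular": [0,0,0],"grip": -1},
    {"travel": [0,0.1,5.5],"angular": [0,0,0],"grip": -1},
    {"travel": [0,0.1,7.5],"angular": [0,0,0],"grip": -1},
    {"travel": [0,0.1,8.5],"angular": [0,0,0],"grip": -1},
    {"travel": [0,0.1,9.0],"angular": [0,0,0],"grip": -1},
    {"travel": [0,0.1,9.0],"angular": [0,0,0],"grip": -1},
    {"travel": [0,0.1,9.0],"angular": [0,0,0],"grip": -1},
    {"travel": [0,0.1,9.0],"angular": [0,0,0],"grip": 0},
    {"travel": [0,0.1,9.0],"angular": [0,0,0],"grip": 0.2},
    {"travel": [0,0.1,9.0],"angular": [0,0,0],"grip": 0.2},
  ],
)

```text
clock: 5.97
ee_pos: [0.5116, -0.0783, 0.0503]
tcp_rot: [3.141, 0.0, 0.002]
ft_force: [0.6, 0.3, -0.2]
opening: 0.0515
```

```bash
python3 - <<'E'
from h import *
st()
E
```

```text
t 5.97 pos [ 0.5116 -0.0783  0.0503] q [-0.38  0.55  1.65  0.    0.94 -0.38] F [ 0.6  0.3 -0.2] T [-0.01  0.04  0.06] open 0.0515
```

move_arm(
  motion=[
    {"travel": [0,0,0],"angular": [0,0,0],"grip": 0.3},
    {"travel": [0,0,0],"angular": [0,0,0],"grip": 0.5},
    {"travel": [0,0,0],"angular": [0,0,0],"grip": 1},
    {"travel": [0,0,0],"angular": [0,0,0],"grip": 1},
    {"travel": [0,0,0],"angular": [0,0,0],"grip": 1},
    {"travel": [0,0,0],"angular": [0,0,0],"grip": 1},
    {"travel": [0,0,0],"angular": [0,0,0],"grip": 1},
    {"travel": [0,0,0],"angular": [0,0,0],"grip": 1},
  ],
)

```text
clock: 6.63
ee_pos: [0.5116, -0.0783, 0.0502]
tcp_rot: [3.141, -0.0, 0.002]
ft_force: [-0.6, 0.5, 5.3]
opening: 0.0304
```

move_arm(
  motion=[
    {"travel": [0,0,-1],"angular": [0,0,0],"grip": 1},
    {"travel": [0,0,-3],"angular": [0,0,0],"grip": 1},
    {"travel": [0,0,-6],"angular": [0,0,0],"grip": 1},
    {"travel": [0,0,-9],"angular": [0,0,0],"grip": 1},
    {"travel": [0,0,-12],"angular": [0,0,0],"grip": 1},
    {"travel": [0,0,-15],"angular": [0,0,0],"grip": 1},
    {"travel": [0,0,-18],"angular": [0,0,0],"grip": 1},
    {"travel": [0,0,-20],"angular": [0,0,0],"grip": 1},
    {"travel": [0,0,-20],"angular": [0,0,0],"grip": 1},
    {"travel": [0,0,-20],"angular": [0,0,0],"grip": 1},
    {"travel": [0,0,-20],"angular": [0,0,0],"grip": 1},
  ],
)

```text
clock: 7.55
ee_pos: [0.5106, -0.078, 0.2478]
tcp_rot: [-3.14, 0.0, 0.005]
ft_force: [-0.6, -0.6, -4.0]
opening: 0.0303
```

```bash
python3 - <<'E'
from h import *
st()
kp=campose('wrist');im=arm.capture('wrist');save(im,'w4.png',1.5);np.savez('w4.npz',im=im,K=kp[0],T=kp[1])
r=arm.regions_of('lid','wrist')
for q in r:
    ys,xs=np.where(q['mask']);print(q['score'],xs.mean(),ys.mean(),q['mask'].sum())
E
```

```text
t 7.55 pos [ 0.5106 -0.078   0.2478] q [-0.38  0.32  1.38 -0.    1.45 -0.38] F [-0.6 -0.6 -4. ] T [-0.02  0.06 -0.03] open 0.0303
0.72 255.39665132674043 196.69359313293515 61278
0.69 57.9863439547019 295.68790940379705 9007
```

View pics/w4.png

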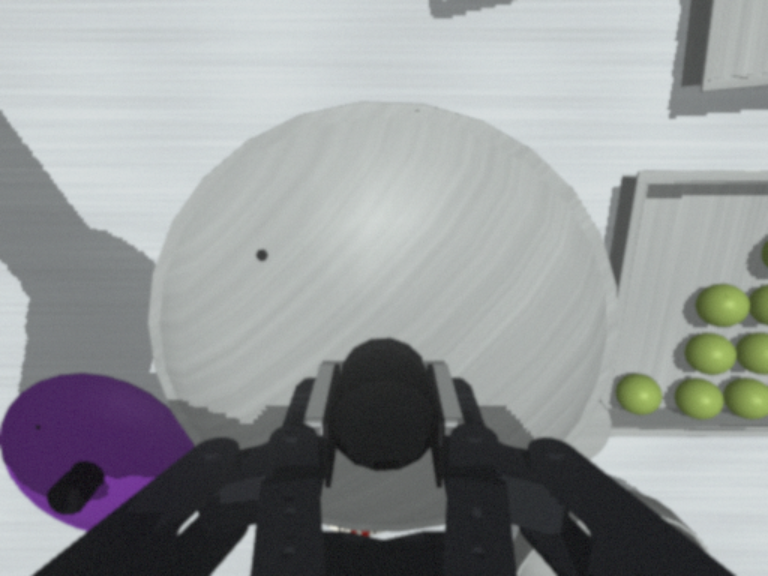

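```bash
python3 - <<'E'
from h import *
d=np.load('w4.npz');kp=(d['K'],d['T']);im=d['im']
m=arm.regions_of('lid','wrist')[0]['mask']
K0=lambda q:(q[:,1]<200)
for z in (.2076,.2105):
  x,s,c=fitcirc(m,kp,.096,z,[.5106,-.078],keep=K0);print(z,x,s)
  x,s,c=fitcirc(m,kp,.096,z,[.5106,-.078],keep=K0,fitr=1);print(z,x,s)
o=rectify(im,kp,.5106,-.078,.2095);g=cv2.GaussianBlur(cv2.cvtColor(o,cv2.COLOR_BGR2GRAY).astype(np.float32),(0,0),1.2);save(o,'rectlid.png',1.2)
cv2.circle(o,(240,240),192,(0,0,255),1);save(o,'rectlid.png',1.2)
print(rel([0.5523,.2788,.27],0))
E
```

```text
0.2076 [ 0.51029703 -0.07773073] 0.0005559197595816899
0.2076 [ 0.51027419 -0.07975946  0.09768324] 0.00027017829661810794
0.2105 [ 0.5102851  -0.07826205] 0.00026605252180648265
0.2105 [ 0.51028507 -0.07831929  0.09604706] 0.0002656518225261476
(array([  4.13, -35.69,  -2.17]), array([-0.001,  0.003, -0.   ]))
```

View pics/rectlid.png

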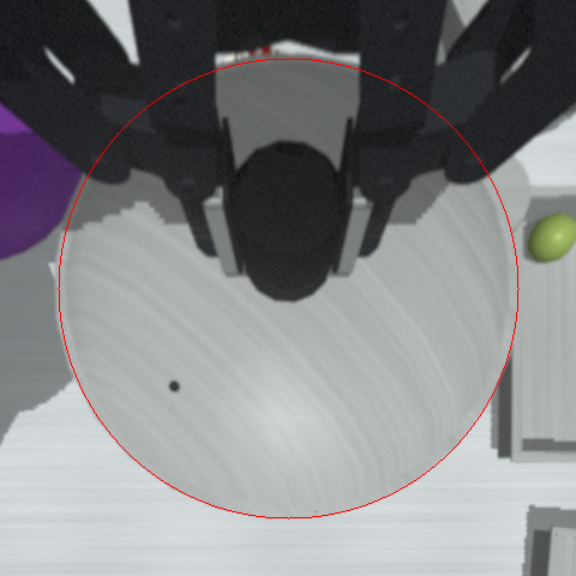

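The lid is held level and concentric with the TCP to within 0.3 mm, with a weight of about 4 N. Carrying it to above the pot.

move_arm(
  motion=[
    {"travel": [0.2,-2,-1],"angular": [0,0,0],"grip": 1},
    {"travel": [0.6,-5,-1.5],"angular": [0,0,0],"grip": 1},
    {"travel": [1.1,-9,-1.5],"angular": [0,0,0],"grip": 1},
    {"travel": [1.5,-13,-1.5],"angular": [0,0,0],"grip": 1},
    {"travel": [1.9,-17,-1.5],"angular": [0,0,0],"grip": 1},
    {"travel": [2.4,-21,-1.5],"angular": [0,0,0],"grip": 1},
    {"travel": [2.9,-25,-1.5],"angular": [0,0,0],"grip": 1},
    {"travel": [3.4,-29,-1.5],"angular": [0,0,0],"grip": 1},
    {"travel": [3.8,-32.5,-1.5],"angular": [0,0,0],"grip": 1},
    {"travel": [4.1,-34.8,-1.5],"angular": [0,0,0],"grip": 1},
    {"travel": [4.16,-35.72,-1.5],"angular": [0,0,0],"grip": 1},
    {"travel": [4.16,-35.72,-1.5],"angular": [0,0,0],"grip": 1},
  ],
)

```text
clock: 8.7
ee_pos: [0.5525, 0.2807, 0.2631]
tcp_rot: [3.141, 0.004, -0.003]
ft_force: [0.1, -0.7, -3.9]
opening: 0.0306
```

move_arm(
  motion=[
    {"travel": [0,0,0],"angular": [0,0,0],"grip": 1},
    {"travel": [0,0,0],"angular": [0,0,0],"grip": 1},
    {"travel": [0,0,0],"angular": [0,0,0],"grip": 1},
  ],
)

```text
clock: 8.95
ee_pos: [0.5531, 0.2775, 0.2647]
tcp_rot: [3.141, -0.003, -0.0]
ft_force: [-0.3, 0.4, -3.6]
opening: 0.0303
```

```bash
python3 - <<'E'
from h import *
st();print(rel([0.5526,.2791,.205],0))
arm.capture('scene');im=arm.capture('scene');save(im[100:300,200:420],'s1.png',3);im=arm.capture('top');save(im[120:260,120:260],'t1.png',4);st()
E
```

```text
t 8.95 pos [0.5531 0.2775 0.2647] q [ 0.27  0.49  1.05 -0.    1.6   0.28] F [-0.3  0.4 -3.6] T [-0.02  0.03 -0.06] open 0.0303
(array([-0.05, -0.16,  5.97]), array([ 0.   ,  0.   , -0.002]))
t 9.1 pos [0.5531 0.2781 0.2649] q [ 0.27  0.49  1.05 -0.    1.6   0.28] F [ 0.6  0.2 -3.4] T [0.04 0.02 0.04] open 0.0306
```

View pics/s1.png

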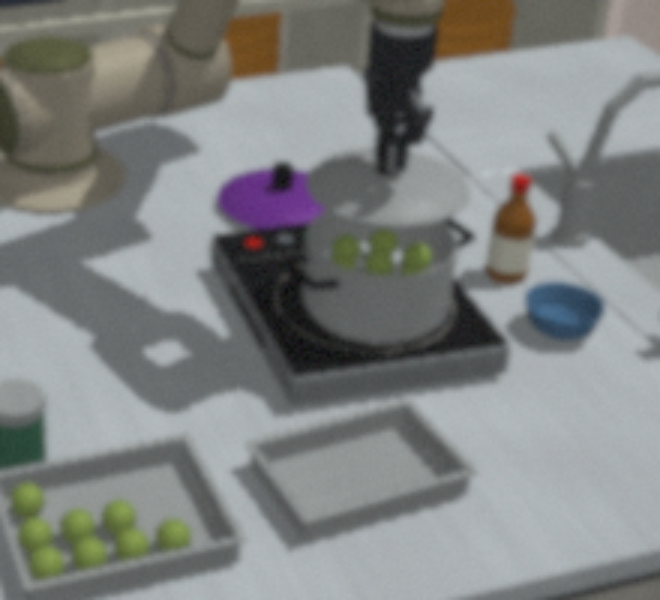

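The lid is hanging above the pot and the scene is undisturbed. Lowering it to just above the rim.

move_arm(
  motion=[
    {"travel": [-0.05,-0.1,1],"angular": [0,0,0],"grip": 1},
    {"travel": [-0.05,-0.1,2.5],"angular": [0,0,0],"grip": 1},
    {"travel": [-0.05,-0.1,4],"angular": [0,0,0],"grip": 1},
    {"travel": [-0.05,-0.1,5],"angular": [0,0,0],"grip": 1},
    {"travel": [-0.05,-0.1,5.5],"angular": [0,0,0],"grip": 1},
    {"travel": [-0.05,-0.1,5.7],"angular": [0,0,0],"grip": 1},
    {"travel": [-0.05,-0.1,5.7],"angular": [0,0,0],"grip": 1},
    {"travel": [-0.05,-0.1,5.7],"angular": [0,0,0],"grip": 1},
  ],
)

```text
clock: 9.77
ee_pos: [0.5527, 0.28, 0.2083]
tcp_rot: [-3.141, 0.0, -0.002]
ft_force: [0.1, -0.2, -4.0]
opening: 0.0304
```

```bash
python3 - <<'E'
from h import *
st();print(rel([0.5526,.2791,.1952],0))
E
```

```text
t 9.77 pos [0.5527 0.28   0.2083] q [0.28 0.53 1.15 0.   1.46 0.28] F [ 0.1 -0.2 -4. ] T [-0.02 -0.02 -0.02] open 0.0304
(array([-0.01,  0.09,  1.31]), array([-0.   , -0.001, -0.   ]))
```

move_arm(
  motion=[
    {"travel": [0,0.09,0.3],"angular": [0,0,0],"grip": 1},
    {"travel": [0,0.09,0.6],"angular": [0,0,0],"grip": 1},
    {"travel": [0,0.09,0.8],"angular": [0,0,0],"grip": 1},
    {"travel": [0,0.09,1.0],"angular": [0,0,0],"grip": 1},
    {"travel": [0,0.09,1.0],"angular": [0,0,0],"grip": 1},
    {"travel": [0,0.09,1.0],"angular": [0,0,0],"grip": 1},
  ],
)

```text
clock: 10.27
ee_pos: [0.5524, 0.2791, 0.1975]
tcp_rot: [3.142, 0.0, -0.0]
ft_force: [0.3, -0.1, -3.3]
opening: 0.0306
```

```bash
python3 - <<'E'
from h import *
st()
E
```

```text
t 10.27 pos [0.5524 0.2791 0.1975] q [0.28 0.53 1.17 0.   1.44 0.28] F [ 0.3 -0.1 -3.3] T [-0.04  0.02 -0.03] open 0.0306
```

move_arm(
  motion=[
    {"travel": [0,0,0.1],"angular": [0,0,0],"grip": 1},
    {"travel": [0,0,0.2],"angular": [0,0,0],"grip": 1},
    {"travel": [0,0,0.25],"angular": [0,0,0],"grip": 1},
    {"travel": [0,0,0.25],"angular": [0,0,0],"grip": 1},
  ],
)

```text
clock: 10.6
ee_pos: [0.5524, 0.2791, 0.1953]
tcp_rot: [-3.141, -0.0, -0.0]
ft_force: [-0.2, 0.1, -2.6]
opening: 0.0308
```

```bash
python3 - <<'E'
from h import *
st()
E
```

```text
t 10.6 pos [0.5524 0.2791 0.1953] q [0.28 0.54 1.17 0.   1.43 0.28] F [-0.2  0.1 -2.6] T [-0.07  0.04  0.01] open 0.0308
```

move_arm(
  motion=[
    {"travel": [0,0,0.05],"angular": [0,0,0],"grip": 1},
    {"travel": [0,0,0.1],"angular": [0,0,0],"grip": 1},
    {"travel": [0,0,0.1],"angular": [0,0,0],"grip": 1},
    {"travel": [0,0,0.1],"angular": [0,0,0],"grip": 1},
  ],
)

```text
clock: 10.93
ee_pos: [0.5524, 0.2791, 0.1952]
tcp_rot: [-3.141, -0.0, -0.002]
ft_force: [-2.6, -2.0, 5.5]
opening: 0.0305
```

```bash
python3 - <<'E'
from h import *
st()
E
```

```text
t 10.93 pos [0.5524 0.2791 0.1952] q [ 0.28  0.54  1.17 -0.    1.43  0.28] F [-2.6 -2.   5.5] T [-0.17  0.6  -0.01] open 0.0305
```

Contact came at TCP z = 0.1952, exactly the expected seated height. Releasing and lifting off.

move_arm(
  motion=[
    {"travel": [0,0,-0.05],"angular": [0,0,0],"grip": 0.3},
    {"travel": [0,0,-0.05],"angular": [0,0,0],"grip": 0.2},
    {"travel": [0,0,-0.05],"angular": [0,0,0],"grip": 0},
    {"travel": [0,0,-0.05],"angular": [0,0,0],"grip": -0.5},
    {"travel": [0,0,-0.05],"angular": [0,0,0],"grip": -1},
    {"travel": [0,0,-0.05],"angular": [0,0,0],"grip": -1},
    {"travel": [0,0,-0.05],"angular": [0,0,0],"grip": -1},
    {"travel": [0,0,-0.05],"angular": [0,0,0],"grip": -1},
  ],
)

```text
clock: 11.6
ee_pos: [0.5524, 0.2791, 0.1946]
tcp_rot: [3.142, -0.0, -0.0]
ft_force: [0.2, -0.2, -0.3]
opening: 0.0855
```

```bash
python3 - <<'E'
from h import *
st()
E
```

```text
t 11.6 pos [0.5524 0.2791 0.1946] q [ 0.28  0.54  1.17 -0.    1.43  0.28] F [ 0.2 -0.2 -0.3] T [ 0.01  0.04 -0.03] open 0.0855
```

Open, with no force. Lifting straight up and looking back.

move_arm(
  motion=[
    {"travel": [0,0,-1],"angular": [0,0,0],"grip": -1},
    {"travel": [0,0,-3],"angular": [0,0,0],"grip": -1},
    {"travel": [0,0,-6],"angular": [0,0,0],"grip": -1},
    {"travel": [0,2,-10],"angular": [0,0,0],"grip": -1},
    {"travel": [0,4,-14],"angular": [0,0,0],"grip": -1},
    {"travel": [0,6,-18],"angular": [0,0,0],"grip": -1},
    {"travel": [0,8,-21],"angular": [0,0,0],"grip": -1},
    {"travel": [0,8,-22],"angular": [0,0,0],"grip": -1},
    {"travel": [0,8,-22],"angular": [0,0,0],"grip": -1},
    {"travel": [0,8,-22],"angular": [0,0,0],"grip": -1},
    {"travel": [0,8,-22],"angular": [0,0,0],"grip": -1},
  ],
)

```text
clock: 12.52
ee_pos: [0.5522, 0.1994, 0.4134]
tcp_rot: [3.141, 0.001, -0.004]
ft_force: [0.5, 0.4, -0.2]
opening: 0.0853
```

```bash
python3 - <<'E'
from h import *
st()
kp=campose('wrist');im=arm.capture('wrist');save(im,'w5.png',1.5);np.savez('w5.npz',im=im,K=kp[0],T=kp[1])
for r in arm.regions_of('lid','wrist'):
    m=r['mask'];ys,xs=np.where(m)
    P=unproj('',(xs.mean(),ys.mean()),.16,kp);print(r['score'],P)
    if abs(P[1]-.28)<.03 and P[0]>.5: print(fitcirc(m,kp,.096,.157,[.552,.279],fitr=1)[:2])
im=arm.capture('scene');save(im[120:280,220:400],'s2.png',4)
print(rel([.487,-.26,.28],0))
E
```

```text
t 12.52 pos [0.5522 0.1994 0.4134] q [0.15 0.41 0.78 0.   1.96 0.14] F [ 0.5  0.4 -0.2] T [ 0.01 -0.01  0.07] open 0.0853
0.58 [0.55258958 0.28768892 0.16      ]
(array([0.55256603, 0.27961274, 0.09563008]), np.float64(0.0005422715550302717))
0.57 [0.29781807 0.30151349 0.16      ]
(array([-6.52, 45.94, 13.37]), array([0.   , 0.002, 0.001]))
```

View pics/s2.png

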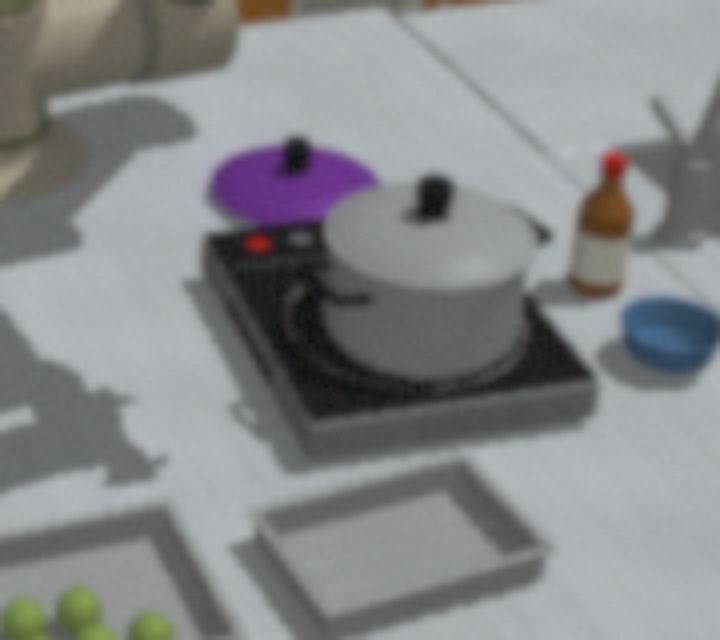

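View pics/w5.png

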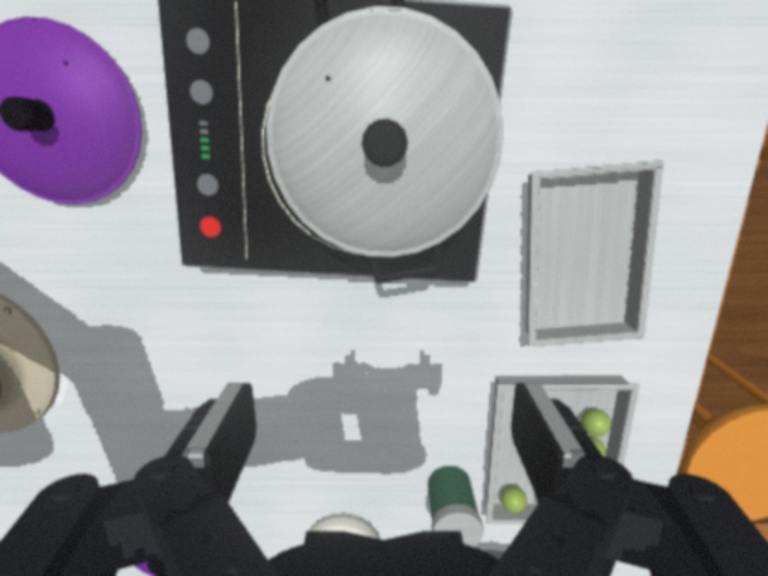

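The lid sits level and concentric: the fit gives (0.5526, 0.2796) with radius 95.6 mm at seated height. The pot handles and hob look unchanged. Now to the timer.

move_arm(
  motion=[
    {"travel": [-0.5,3,0],"angular": [0,0,0],"grip": -1},
    {"travel": [-6.5,53.4,17],"angular": [0,0,0],"grip": -1},
    {"travel": [-6.5,53.4,17],"angular": [0,0,0],"grip": -1},
    {"travel": [-6.5,53.4,17],"angular": [0,0,0],"grip": -1},
    {"travel": [-6.5,53.4,17],"angular": [0,0,0],"grip": -1},
    {"travel": [-6.5,53.4,17],"angular": [0,0,0],"grip": -1},
    {"travel": [-6.5,53.4,17],"angular": [0,0,0],"grip": -1},
    {"travel": [-6.5,53.4,17],"angular": [0,0,0],"grip": -1},
    {"travel": [-6.5,53.4,17],"angular": [0,0,0],"grip": -1},
    {"travel": [-6.5,53.4,17],"angular": [0,0,0],"grip": -1},
    {"travel": [-6.5,53.4,17],"angular": [0,0,0],"grip": -1},
    {"travel": [-6.5,53.4,17],"angular": [0,0,0],"grip": -1},
  ],
)

```text
clock: 13.67
ee_pos: [0.4954, -0.2639, 0.2678]
tcp_rot: [-3.141, -0.001, 0.001]
ft_force: [0.9, 0.2, 0.5]
opening: 0.0852
```

```bash
python3 - <<'E'
from h import *
st();print(rel([.487,-.335,.24],0))
E
```

```text
t 13.67 pos [ 0.4954 -0.2639  0.2678] q [-0.7   0.38  1.22  0.    1.54 -0.7 ] F [0.9 0.2 0.5] T [-0.   -0.06  0.03] open 0.0852
(array([-0.84,  7.11,  2.78]), array([-0.001,  0.001,  0.   ]))
```

move_arm(
  motion=[
    {"travel": [-0.4,3,1.5],"angular": [0,0,0],"grip": -1},
    {"travel": [-0.8,5.5,2.5],"angular": [0,0,0],"grip": -1},
    {"travel": [-0.8,6.5,2.8],"angular": [0,0,0],"grip": -1},
    {"travel": [-0.8,6.5,2.8],"angular": [0,0,0],"grip": -1},
    {"travel": [-0.8,6.5,2.8],"angular": [0,0,0],"grip": -1},
    {"travel": [-0.8,6.5,2.8],"angular": [0,0,0],"grip": -1},
    {"travel": [-0.8,6.5,2.8],"angular": [0,0,0],"grip": -1},
  ],
)

```text
clock: 14.25
ee_pos: [0.4886, -0.3261, 0.242]
tcp_rot: [3.141, 0.003, 0.002]
ft_force: [-0.1, -0.0, -0.1]
opening: 0.0853
```

```bash
python3 - <<'E'
from h import *
st()
kp=campose('wrist');im=arm.capture('wrist');save(im,'w6.png',1.5);np.savez('w6.npz',im=im,K=kp[0],T=kp[1])
for t in ['timer','dial_grip']:
    for r in arm.spot_point(t,'wrist'): print(t,np.round(r['centre'],4),round(r['score'],2),np.round(proj('wrist',r['centre'],kp)))
r=arm.regions_of('timer','wrist')[0];print(fitcirc(r['mask'],kp,.058,.03,[.487,-.318],fitr=1)[:2])
o=rectify(im,kp,.487,-.318,.03,half=.07,res=.0002);save(cv2.flip(o,0),'rt30.png',.8)
E
```

```text
t 14.25 pos [ 0.4886 -0.3261  0.242 ] q [-0.79  0.45  1.19  0.    1.5  -0.79] F [-0.1 -0.  -0.1] T [-0.01 -0.04  0.03] open 0.0853
timer [ 0.4871 -0.3184 -0.0022] 0.8 [254. 155.]
dial_grip [ 0.4886 -0.3154  0.0581] 0.94 [255. 163.]
(array([ 0.48809528, -0.31530704,  0.05659555]), np.float64(0.000540479315665883))
```

View pics/w6.png

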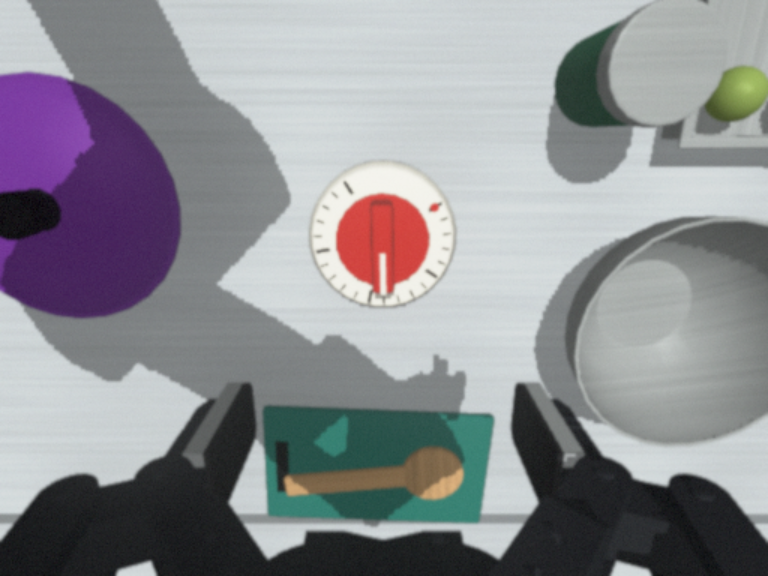

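View pics/rt30.png

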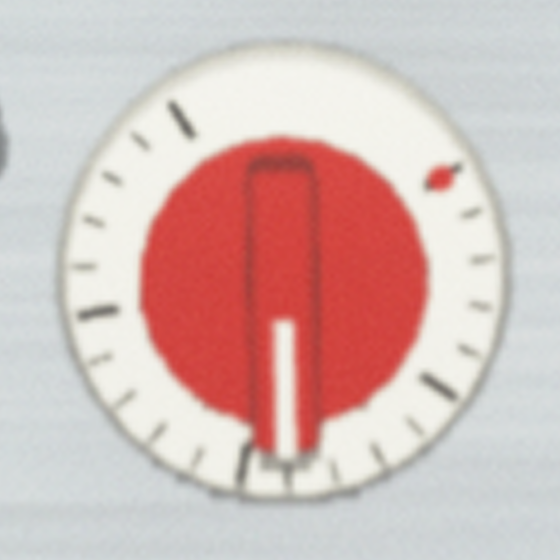

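The rectified timer view shows the 0 mark (red dot) at (443,178), 5 at (438,386), 10 at (247,463), 15 at (98,312) and 20 at (182,119). The pointer is at about 9 minutes. I fit the centre and angles, and rectify the bar top at 66 mm.

```bash
python3 - <<'E'
from h import *
d=np.load('w6.npz');kp=(d['K'],d['T']);im=d['im']
px=np.array([(443,178),(438,386),(247,463),(98,312),(182,119)],float)
W=np.c_[.487+(px[:,0]-280)*.00025,-.318-(px[:,1]-280)*.00025]
mins=np.array([0,5,10,15,20])
def res(p):
    a=p[3]-np.radians(13.5)*mins;return (np.c_[p[0]+p[2]*np.cos(a),p[1]+p[2]*np.sin(a)]-W).ravel()
s=least_squares(res,[.487,-.318,.048,.5]);print(s.x,np.abs(s.fun).max())
np.save('timer.npy',s.x)
o=rectify(im,kp,.487,-.318,.066,half=.07,res=.0002);v=cv2.flip(o,0);save(v,'rt66.png',.8)
b,g,r=[v[...,i].astype(float) for i in range(3)]
# pointer line: white pixels within red zone
m=((g>150)&(b>150)).astype(np.uint8)
n,l,stt,c=cv2.connectedComponentsWithStats(m)
for i in range(1,n):
    if 500<stt[i,4]<6000: 
        ys,xs=np.where(l==i);print(stt[i],c[i],cv2.fitLine(np.c_[xs,ys].astype(np.float32),cv2.DIST_L2,0,.01,.01).ravel())
E
```

```text
[ 0.48810153 -0.31766615  0.04711714  0.57177355] 0.0006374639618227373
```

View pics/rt66.png

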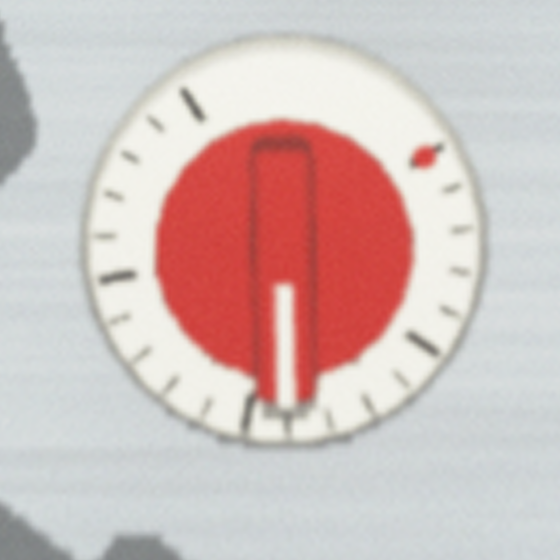

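The bar centre is (0.488, −0.3175) and its yaw is −1.553 rad. The dial reads 2.125 rad (9.0 min), inside the stated range, and the bar measures 64 mm long. The jaws are already across the bar at yaw about 0, so I descend.

move_arm(
  motion=[
    {"travel": [-0.05,-0.85,3],"angular": [0,0,-0.02],"grip": -1},
    {"travel": [-0.05,-0.85,7],"angular": [0,0,-0.02],"grip": -1},
    {"travel": [-0.05,-0.85,11],"angular": [0,0,-0.02],"grip": -1},
    {"travel": [-0.05,-0.85,13],"angular": [0,0,-0.02],"grip": -0.3},
    {"travel": [-0.05,-0.85,14],"angular": [0,0,-0.02],"grip": -0.3},
    {"travel": [-0.05,-0.85,14],"angular": [0,0,-0.02],"grip": -0.3},
    {"travel": [-0.05,-0.85,14],"angular": [0,0,-0.02],"grip": -0.3},
  ],
)

```text
clock: 15.03
ee_pos: [0.4881, -0.3193, 0.1021]
tcp_rot: [3.14, 0.032, 0.002]
ft_force: [-1.3, 0.2, 0.6]
opening: 0.0555
```

```bash
python3 - <<'E'
from h import *
st();print(rel([.4881,-.3175,.051],.018))
im=arm.capture('wrist');save(im,'w7.png',1.5)
E
```

```text
t 15.03 pos [ 0.4881 -0.3193  0.1021] q [-0.78  0.57  1.41  0.    1.16 -0.8 ] F [-1.3  0.2  0.6] T [ 0.02 -0.08 -0.01] open 0.0555
(array([ 0.  , -0.19,  5.11]), array([ 0.001, -0.001,  0.002]))
```

View pics/w7.png

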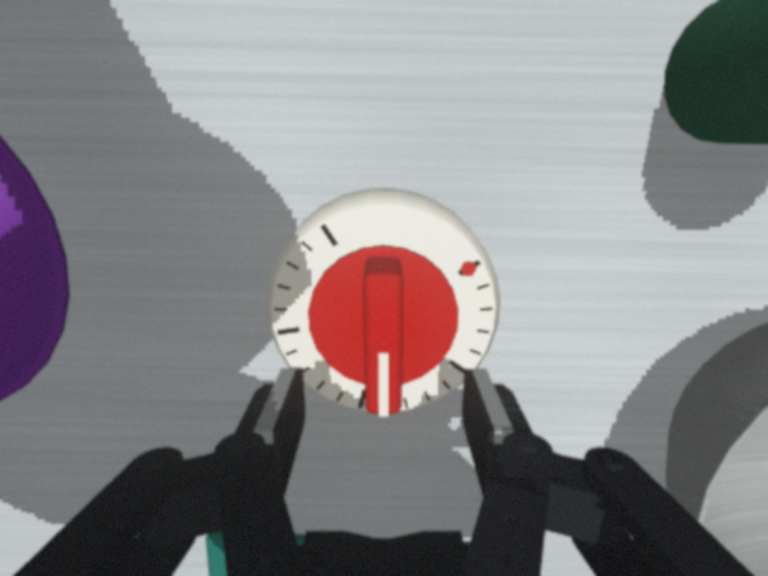

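The bar stands centred between the half-open fingers. Descending 5.1 cm and closing.

move_arm(
  motion=[
    {"travel": [0,-0.1,2.5],"angular": [0,0,0],"grip": -0.3},
    {"travel": [0,-0.1,4],"angular": [0,0,0],"grip": -0.3},
    {"travel": [0,-0.1,4.8],"angular": [0,0,0],"grip": -0.3},
    {"travel": [0,-0.1,5.1],"angular": [0,0,0],"grip": -0.3},
    {"travel": [0,-0.1,5.1],"angular": [0,0,0],"grip": -0.3},
    {"travel": [0,-0.1,5.1],"angular": [0,0,0],"grip": 0.3},
    {"travel": [0,-0.1,5.1],"angular": [0,0,0],"grip": 0.5},
    {"travel": [0,-0.1,5.1],"angular": [0,0,0],"grip": 1},
    {"travel": [0,-0.1,5.1],"angular": [0,0,0],"grip": 1},
    {"travel": [0,-0.1,5.1],"angular": [0,0,0],"grip": 1},
    {"travel": [0,-0.1,5.1],"angular": [0,0,0],"grip": 1},
    {"travel": [0,-0.1,5.1],"angular": [0,0,0],"grip": 1},
  ],
)

```text
clock: 16.08
ee_pos: [0.488, -0.3183, 0.051]
tcp_rot: [3.14, 0.032, 0.002]
ft_force: [-0.2, 1.1, 4.9]
opening: 0.0147
```

```bash
python3 - <<'E'
from h import *
st();s=arm.sense();M=R.from_rotvec(s['tcp_rot']).as_matrix();print(np.arctan2(M[1,0],M[0,0]))
E
```

```text
t 16.08 pos [ 0.488  -0.3183  0.051 ] q [-0.78  0.63  1.46  0.    1.04 -0.8 ] F [-0.2  1.1  4.9] T [ 0.13 -0.05  0.03] open 0.0147
0.020154695789104473
```

Gripped. Tool +z points down, so positive rotation is clockwise from above. Turning the first 1.3 rad.

move_arm(
  motion=[
    {"travel": [0,0,0],"angular": [0,0,0.05],"grip": 1},
    {"travel": [0,0,0],"angular": [0,0,0.15],"grip": 1},
    {"travel": [0,0,0],"angular": [0,0,0.26],"grip": 1},
    {"travel": [0,0,0],"angular": [0,0,0.37],"grip": 1},
    {"travel": [0,0,0],"angular": [0,0,0.48],"grip": 1},
    {"travel": [0,0,0],"angular": [0,0,0.59],"grip": 1},
    {"travel": [0,0,0],"angular": [0,0,0.7],"grip": 1},
    {"travel": [0,0,0],"angular": [0,0,0.81],"grip": 1},
    {"travel": [0,0,0],"angular": [0,0,0.92],"grip": 1},
    {"travel": [0,0,0],"angular": [0,0,1.03],"grip": 1},
    {"travel": [0,0,0],"angular": [0,0,1.12],"grip": 1},
    {"travel": [0,0,0],"angular": [0,0,1.2],"grip": 1},
  ],
)

```text
clock: 17.08
ee_pos: [0.4874, -0.3179, 0.051]
tcp_rot: [2.607, -1.753, 0.0]
ft_force: [-1.9, 2.4, 9.4]
opening: 0.0149
```

```bash
python3 - <<'E'
from h import *
st();s=arm.sense();M=R.from_rotvec(s['tcp_rot']).as_matrix();print(np.arctan2(M[1,0],M[0,0]))
im=arm.capture('wrist');save(im,'w8.png',1.5)
E
```

```text
t 17.08 pos [ 0.4874 -0.3179  0.051 ] q [-0.78  0.63  1.46 -0.    1.04  0.4 ] F [-1.9  2.4  9.4] T [0.43 0.43 0.05] open 0.0149
-1.1842898658930974
```

View pics/w8.png

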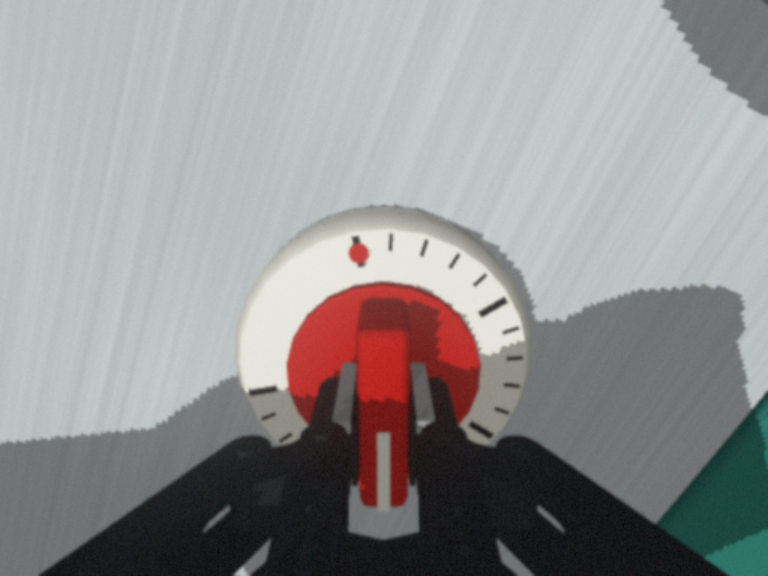

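The dial follows the jaws (0.02 → −1.184 yaw), and the bar is still straight between the pads. Continuing past 20.

move_arm(
  motion=[
    {"travel": [0,0,0],"angular": [0,0,0.1],"grip": 1},
    {"travel": [0,0,0],"angular": [0,0,0.2],"grip": 1},
    {"travel": [0,0,0],"angular": [0,0,0.31],"grip": 1},
    {"travel": [0,0,0],"angular": [0,0,0.42],"grip": 1},
    {"travel": [0,0,0],"angular": [0,0,0.53],"grip": 1},
    {"travel": [0,0,0],"angular": [0,0,0.64],"grip": 1},
    {"travel": [0,0,0],"angular": [0,0,0.75],"grip": 1},
    {"travel": [0,0,0],"angular": [0,0,0.86],"grip": 1},
    {"travel": [0,0,0],"angular": [0,0,0.97],"grip": 1},
    {"travel": [0,0,0],"angular": [0,0,1.08],"grip": 1},
    {"travel": [0,0,0],"angular": [0,0,1.16],"grip": 1},
    {"travel": [0,0,0],"angular": [0,0,1.2],"grip": 1},
  ],
)

```text
clock: 18.13
ee_pos: [0.4875, -0.3172, 0.051]
tcp_rot: [-1.162, 2.918, 0.001]
ft_force: [-2.0, 6.3, 9.6]
opening: 0.0151
```

move_arm(
  motion=[
    {"travel": [0,0,0],"angular": [0,0,0.09],"grip": 1},
    {"travel": [0,0,0],"angular": [0,0,0.18],"grip": 1},
    {"travel": [0,0,0],"angular": [0,0,0.26],"grip": 1},
    {"travel": [0,0,0],"angular": [0,0,0.32],"grip": 1},
    {"travel": [0,0,0],"angular": [0,0,0.34],"grip": 1},
    {"travel": [0,0,0],"angular": [0,0,0.34],"grip": 1},
  ],
)

```text
clock: 18.63
ee_pos: [0.4877, -0.3171, 0.051]
tcp_rot: [-0.656, 3.072, 0.001]
ft_force: [0.0, 6.3, 9.4]
opening: 0.0149
```

```bash
python3 - <<'E'
from h import *
st();s=arm.sense();M=R.from_rotvec(s['tcp_rot']).as_matrix();print(np.arctan2(M[1,0],M[0,0]))
im=arm.capture('wrist');save(im,'w9.png',1.5)
E
```

```text
t 18.63 pos [ 0.4877 -0.3171  0.051 ] q [-0.78  0.63  1.46  0.    1.04  1.94] F [0.  6.3 9.4] T [ 1.01  0.09 -0.02] open 0.0149
-2.7210705254190044
```

View pics/w9.png

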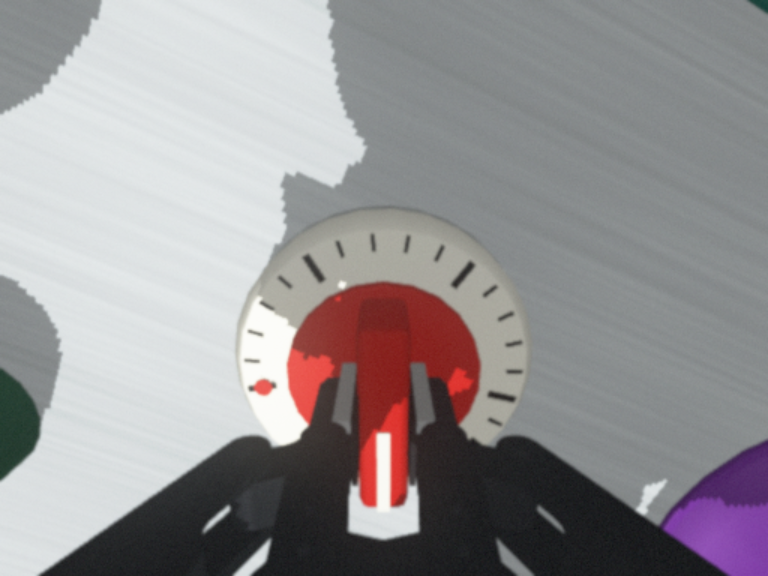

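The tail of the bar (column 384) points at about 7.3 on the scale, so the pointer is at about 20.65 min (4.864 rad). That is past 20 and short of the stop. Now back by 1.33 rad.

move_arm(
  motion=[
    {"travel": [0,0,0],"angular": [0,0,-0.05],"grip": 1},
    {"travel": [0,0,0],"angular": [0,0,-0.15],"grip": 1},
    {"travel": [0,0,0],"angular": [0,0,-0.26],"grip": 1},
    {"travel": [0,0,0],"angular": [0,0,-0.37],"grip": 1},
    {"travel": [0,0,0],"angular": [0,0,-0.48],"grip": 1},
    {"travel": [0,0,0],"angular": [0,0,-0.59],"grip": 1},
    {"travel": [0,0,0],"angular": [0,0,-0.7],"grip": 1},
    {"travel": [0,0,0],"angular": [0,0,-0.81],"grip": 1},
    {"travel": [0,0,0],"angular": [0,0,-0.92],"grip": 1},
    {"travel": [0,0,0],"angular": [0,0,-1.03],"grip": 1},
    {"travel": [0,0,0],"angular": [0,0,-1.1],"grip": 1},
    {"travel": [0,0,0],"angular": [0,0,-1.15],"grip": 1},
  ],
)

```text
clock: 19.68
ee_pos: [0.4874, -0.3176, 0.051]
tcp_rot: [-2.226, 2.216, 0.0]
ft_force: [-2.2, 2.4, 9.1]
opening: 0.0151
```

move_arm(
  motion=[
    {"travel": [0,0,0],"angular": [0,0,-0.07],"grip": 1},
    {"travel": [0,0,0],"angular": [0,0,-0.13],"grip": 1},
    {"travel": [0,0,0],"angular": [0,0,-0.17],"grip": 1},
    {"travel": [0,0,0],"angular": [0,0,-0.18],"grip": 1},
    {"travel": [0,0,0],"angular": [0,0,-0.18],"grip": 1},
    {"travel": [0,0,0],"angular": [0,0,-0.18],"grip": 1},
  ],
)

```text
clock: 20.18
ee_pos: [0.4874, -0.3177, 0.051]
tcp_rot: [2.413, -2.011, -0.0]
ft_force: [-2.5, 2.4, 8.1]
opening: 0.0152
```

```bash
python3 - <<'E'
from h import *
st();s=arm.sense();M=R.from_rotvec(s['tcp_rot']).as_matrix();print(np.arctan2(M[1,0],M[0,0]))
im=arm.capture('wrist');save(im,'w10.png',1.5)
E
```

```text
t 20.18 pos [ 0.4874 -0.3177  0.051 ] q [-0.78  0.63  1.46 -0.    1.04  0.61] F [-2.5  2.4  8.1] T [0.47 0.48 0.1 ] open 0.0152
-1.389663430665951
```

View pics/w10.png

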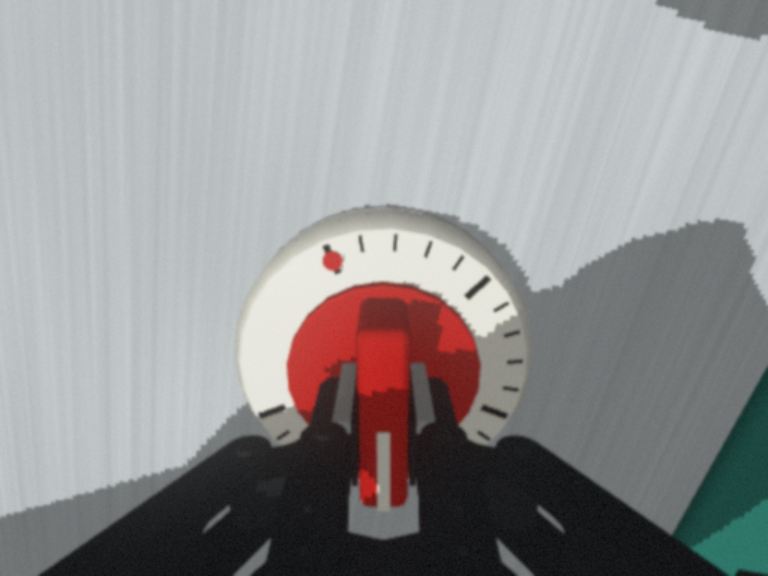

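The tail now points at about 1.67 on the scale (column 384 between marks 1 at 361 and 2 at 395), so the pointer is at 15. Releasing and lifting straight up.

move_arm(
  motion=[
    {"travel": [0,0,0],"angular": [0,0,0],"grip": 0.6},
    {"travel": [0,0,0],"angular": [0,0,0],"grip": 0.3},
    {"travel": [0,0,0],"angular": [0,0,0],"grip": 0},
    {"travel": [0,0,0],"angular": [0,0,0],"grip": -0.3},
    {"travel": [0,0,0],"angular": [0,0,0],"grip": -0.3},
    {"travel": [0,0,-2],"angular": [0,0,0],"grip": -0.3},
    {"travel": [0,0,-5],"angular": [0,0,0],"grip": -0.3},
    {"travel": [0,0,-9],"angular": [0,0,0],"grip": -0.5},
    {"travel": [0,0,-13],"angular": [0,0,0],"grip": -1},
    {"travel": [0,0,-16],"angular": [0,0,0],"grip": -1},
    {"travel": [0,0,-18],"angular": [0,0,0],"grip": -1},
    {"travel": [0,0,-19],"angular": [0,0,0],"grip": -1},
  ],
)

```text
clock: 21.23
ee_pos: [0.4879, -0.3184, 0.2432]
tcp_rot: [2.413, -2.012, 0.008]
ft_force: [0.1, 0.1, -0.7]
opening: 0.0852
```

move_arm(
  motion=[
    {"travel": [0,0,0],"angular": [0,0,0],"grip": -1},
    {"travel": [0,0,0],"angular": [0,0,0],"grip": -1},
    {"travel": [0,0,0],"angular": [0,0,0],"grip": -1},
    {"travel": [0,0,0],"angular": [0,0,0],"grip": -1},
  ],
)

```text
clock: 21.57
ee_pos: [0.4872, -0.3177, 0.2382]
tcp_rot: [-2.413, 2.012, 0.005]
ft_force: [0.4, -0.8, -0.4]
opening: 0.0854
```

```bash
python3 - <<'E'
from h import *
st()
kp=campose('wrist');im=arm.capture('wrist');np.savez('w11.npz',im=im,K=kp[0],T=kp[1])
o=rectify(im,kp,.488,-.3175,.066,half=.07,res=.0002);a=cv2.flip(o,0)
o=rectify(im,kp,.488,-.3175,.03,half=.07,res=.0002);b=cv2.flip(o,0)
save(np.hstack([a,b]),'rt_end.png',.55)
im=arm.capture('top');save(im,'top_end.png',1.5)
im=arm.capture('scene');save(im,'scene_end.png',1.5)
E
```

```text
t 21.57 pos [ 0.4872 -0.3177  0.2382] q [-0.78  0.44  1.21 -0.    1.49  0.61] F [ 0.4 -0.8 -0.4] T [ 0.05 -0.03  0.01] open 0.0854
```

View pics/rt_end.png

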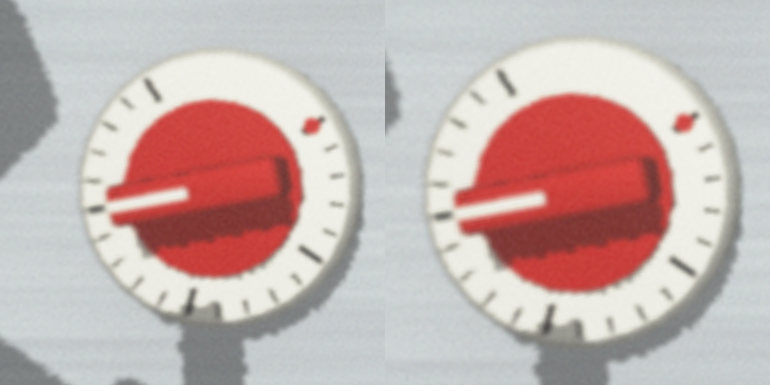

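View pics/top_end.png

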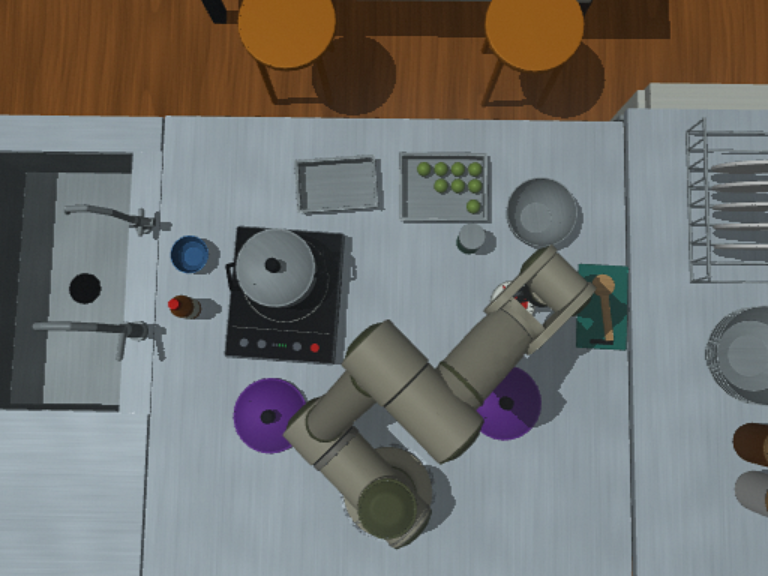

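View pics/scene_end.png

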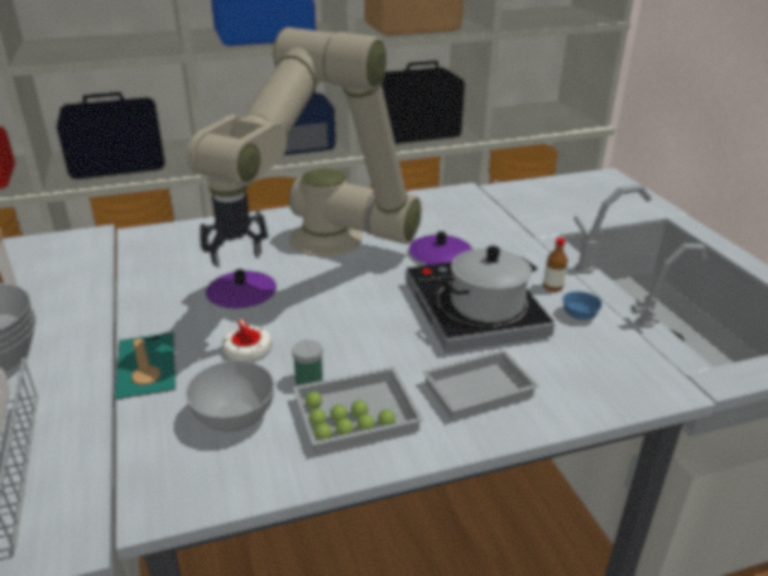

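```bash
python3 - <<'E'
from h import *
d=np.load('w11.npz');kp=(d['K'],d['T']);im=d['im']
a=cv2.flip(rectify(im,kp,.488,-.3175,.066,half=.07,res=.0002),0)
x0,y0,x1,y1=[int(v/.55) for v in (112,180,195,215)]
sub=a[y0:y1,x0:x1];m=(sub[...,1]>140)&(sub[...,0]>140)
n,l,s,c=cv2.connectedComponentsWithStats(m.astype(np.uint8));i=1+s[1:,4].argmax();print(s[i])
ys,xs=np.where(l==i);v=cv2.fitLine(np.c_[xs,ys].astype(np.float32),cv2.DIST_HUBER,0,.01,.01).ravel();
yaw=np.arctan2(-v[1],v[0]);yaw=yaw if v[0]<0 else yaw-np.pi
th0=np.load('timer.npy')[3];print('yaw',yaw,'dial',(th0-yaw)%(2*np.pi),'min',((th0-yaw)%(2*np.pi))/.2356)
E
```

```text
[   0   14  139   49 3259]
yaw -2.9498043 dial 3.521577859302766 min 14.94727444525792
```

The dial measures 3.52 rad (14.95 min), the 15 mark within measuring error. Everything else matches the first pictures. Handing in.

```bash
python3 -c "
from h import *
print(arm.hand_in());st()"
```

```text
the job is handed in; nothing more can be done
None
the job is handed in; nothing more can be done
```

The lid is on the pot and the timer is set to 15 minutes. I handed the job in at about 22 s of the 69 s allowed.

- **Lid:** I gripped the steel lid by its knob and lowered it slowly onto the pot. It made contact at the height expected for a seated lid, and I then let go. Looking back with the wrist camera, its centre was within about 1 mm of the pot's measured axis, and it looked level in the scene view.
- **Timer:** The dial started at about 9.0 min. I turned it clockwise to about 20.65 min (4.86 rad), short of the stop, then back to 15 and released it. The last fit of the pointer line read 3.52 rad (14.95 min), which agrees with the 15 mark within measuring error. Reading the marks by eye gave about 3.53 rad.
- **Everything else:** In the last top and scene pictures the pot, the hob and the other items looked the same as at the start. At hand-in the gripper was open and about 24 cm above the worktop, touching nothing.

No check failed. The only disagreement was the 0.01 rad between the two dial readings. The highest wrist force I read was about 12 N.

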